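Poise a cedar divider over its slot in the cigar box

ROBOT

A 6-joint arm with a two-finger parallel gripper is mounted at the origin on the work surface. World frame = base frame: x ahead of the robot, y to its left, z up, the work surface at z = 0. Lengths are in m, angles in degrees, forces in N, time in s.
With the tool pointing down it reaches from about 0.325 to 0.925 m from the base axis. Payload 3.1 kg.
Tool frame: the origin (TCP) lies at the centre of the arm's flange, where the gripper is bolted on; the fingertips stand 173 mm ahead of it and the grasp point (between the pads) lies 155 mm ahead of it (tip_extent is the distance from the TCP to the fingertips, in m); z points along the fingers, y is the line along which they close (so a half turn about z gives the same grasp; the last joint's range is limited). The gripper opens to 85 mm and grips with 20 to 120 N. Pads are 22 mm wide; open, the fingers measure 114 mm over their backs; the gripper's body (76 mm by 85 mm) begins 54 mm behind the grasp point. The pads swing forward as they close: fully open they stand 13 mm farther back than shut.
Start: joints at [-80.97, 12.427, 92.441, -0, 75.132, -6.429], TCP at [0.167, -0.602, 0.405] pointing down, gripper open.
Joint ranges: [-157.48, 157.48], [-44.54, 120.13], [17.64, 146.25], [-64.5, 244.5], [7.68, 150.69], [-147.95, 147.95]. Speed limits (degrees/s): [159.86, 159.86, 180, 180, 180, 180].

INTERFACE

Orientations are given as [roll, pitch, yaw] about the fixed x, y, z axes, in that order (R = Rz(yaw) Ry(pitch) Rx(roll)).
In Python, from bench import get_obs, camera, calibration, job_done, search_frame, masks_of, tip_extent gives the robot as it stands.
- The arm moves only by the shell command python3 -m jog 'ROWS' [FORCE]. ROWS is JSON, a list of rows, each a list of 7 numbers: the shift along the world's x, y, z in m, then the turn, a rotation vector about the world's x, y, z in degrees, then the closure, from 0 (fully open) to 1 (shut). A call has 1 to 8 rows; each row shifts and turns the commanded pose from where the row before left it; what a row does not reach is not made up. A row lasts 1/8 s, in which the tool goes at most 62.5 mm and 10.7 degrees, less where a joint would pass 70% of its speed; a pose out of reach is approached as far as the arm can. A call with a gripper value outside its range is refused whole. The fingers move at their own pace and stop on an object; FORCE is the grip in N (left out, the last holds). Time passes only in rows, so rows that do not move let the fingers close. It gives the time, the measured TCP pose, the force, the opening and the grip force at its end, in the units of the state.
- get_obs(): the state, without advancing time (a new reading comes with each control period).
- camera(name): name is "scene" or "top" or "wrist"; returns the picture (384x512x3 uint8, blue, green, red); there is no depth.
- calibration(name): a dict with "vfov" (degrees; the focal length in pixels is half the picture's height over the tangent of half this angle, whatever the lens; pixels are square), "cx", "cy" (the principal point, pixels), "distortion" ([k1, k2, p1, p2, k3] as OpenCV has them; the pictures are not rectified), "camera_from_world" (4x4, takes a point from world to camera coordinates); the wrist camera has in their place "tool_from_camera" (4x4, takes a point from camera to tool coordinates, whose origin is the TCP and whose axes are the flange's). Camera axes: x right, y up, looking along -z (the intrinsics and any distortion apply to the point x, -y, -z); pixel columns grow to the right and rows downward; lengths in m; the calibration is good to about 2 mm. A picture is of the moment at which its call begins: read the wrist's pose just before it. calibration takes no time and is no camera call.
- job_done(): hands the job in; it is judged then, once.
Trained networks look in the newest picture that a camera, given by its name, has taken for a name from the list of things; names that differ only in an ending like _2 or _b are one class to them, and where a whole thing is asked for, a point or a joint stands for the part that bears it (a point fixed in the world has none). Each returns a list of dicts, best first, with "score" (0 to 1); they miss things now and then, are a little off and sometimes report something else, mostly with a low value. They report only what shows in the picture. A call takes as long as a camera call. They do not tell look-alikes from the thing itself.
- search_frame(camera, label): "point" ([x, y, z] in m, in the coordinates of the camera as it stood for that picture, good to about 4 mm: the middle of the surface that is visible of it).
- masks_of(camera, label): "pixels" (384x512 bool, what is visible of it).
The state is a dict: "t": time; "qpos": joint angles; "qd": joint speeds; "joint_efforts": joint torques, N m; "tool_pos": TCP position; "ee_rot": TCP orientation; "ft_force": force on the tool from outside, world axes, zero at the start; "torque": the same for the moment, N m; "width": finger opening in m; "gripper_force": force on a finger pad.
Only numpy, scipy, OpenCV 4.12 (cv2) and the standard library are available. Lean on these libraries where they do the work, as an engineer would, in place of code of your own. Each camera call takes 0.05 s, during which the arm holds its last target. There are 200 camera calls.

TASK

Draw the one wide wooden divider up out of the slotted rack, lift it over the stack of cigar moulds with the tin on top and hold it upright just above the divider slot of the open cigar box, lined up with the slot, its lower edge a finger's breadth (about 15 mm) above the rim and not touching the box. Finish while still holding it there, motionless: do not lower it in and do not let go, the packer will guide it down. Leave the narrow dividers in the rack, do not knock against the box or the moulds, and leave the other things on the bench where they are.

Things in the scene. Friction and masses are not known exactly. Their poses are not given: they have to be found in the camera images.
- wide_centre (a point): Centre of the wide divider, a loose plain cedar board 8 mm thick (its own x), 110 mm wide (its own y) and 85 mm tall (its own z, up), about 30 g. It stands upright in one of the rack's three slots (which one varies), its lower edge 10 mm above the bench, so its top edge is 95 mm above the bench; the upper 55 mm stand clear of the rack. It can be pinched across its 8 mm thickness near the middle of its top edge.
- wide_foot (a point): Middle of the lower edge of the wide divider, 42.5 mm below its centre; same axes.
- narrow_a_centre (a point): Centre of a narrow divider: same wood, thickness and height as the wide one, but 70 mm wide; stands in another slot of the rack and stays there.
- narrow_b_centre (a point): Centre of the second narrow divider, same as the first; stands in the remaining slot and stays there.
- rack: Slotted wooden rack, fixed to the bench: a low block 200 mm (x) by 140 mm (y), 40 mm high, with three upward-open slots side by side, each 11 mm (x) by 118 mm (y), 30 mm deep, at x = -68, 0 and +68 mm of its own frame. Origin at the centre of its underside. The dividers stand in its slots with their thickness along the rack's x; the gaps between neighbours are 60 mm. It may be on either side of the moulds.
- box: Open-topped plywood cigar box, fixed to the bench: 200 mm (x) by 126 mm (y), rim 94 mm high, walls 6 mm; one end already filled with cigars. Two pairs of upright wooden guide rails on the inside of its long walls form one divider slot, running along the box's y at x = +30 mm of its frame. Origin at the centre of its underside.
- box_slot (a point): Middle of the mouth of the divider slot, level with the box's rim (94 mm above the bench). Axes are those of the box: x across the slot (slot 11 mm wide between the rails, for the divider's 8 mm thickness), y along the slot (114 mm long between the walls, for the divider's 110 mm width), z up. Turning the divider half round makes no difference.
- moulds: Two closed wooden cigar moulds stacked on one another, fixed to the bench between the rack and the box: 320 mm (x) by 106 mm (y), top 119 mm above the bench. Origin at the centre of the underside.
- jar_centre (a point): Centre of a closed glass jar, 68 mm across, 95 mm tall, standing beyond the moulds; stays put.
- pot_centre (a point): Centre of a small stoppered white pot, 60 mm across, 63 mm tall, beyond the moulds, left of the jar; stays put.
- tin_centre (a point): Centre of a flat metal tin 72 by 102 mm, 39 mm tall, lying loose on top of the mould stack, so that its top is 158 mm above the bench; stays put.
- brush_grip (a point): Handle of a brush lying on the bench beyond the work, on the left; stays put.
- gauge_centre (a point): Centre of a flat wooden ring gauge with three holes, 60 by 130 mm, 12 mm thick, beyond the work on the right; stays put.
There are look-alikes about, which are no part of the job. What is shaped like the rack but blue is not meant.

How it is judged (in metres and radians):
On the way, in this order (a step that is already met when the one before it is completed fails the run):
1. the wide divider is drawn up out of its slot, its lower edge above the rack (z of wide_foot in the frame of rack above 0.045 m and contact force between wide and rack below 0.05 N), for 0.1 s.
2. it passes over the line of the moulds, its lower edge higher than their top (y of wide_foot in the frame of moulds between -0.07 and 0.07 m and z of wide_foot in the frame of moulds above 0.119 m), for 0.02 s.
At the end, for the whole second after the job is handed in: Wide divider gripped, still, upright and parallel to the slot (0.12 rad), lower edge's middle within 8 mm across and 10 mm along the slot, 4 to 32 mm above the rim, touching no box, rack, moulds or other divider; narrow dividers within 25 mm and other things within 30 mm of their start (x of wide_foot in the frame of box_slot between -0.008 and 0.008 m and y of wide_foot in the frame of box_slot between -0.01 and 0.01 m and z of wide_foot in the frame of box_slot between 0.004 and 0.032 m and angle between wide_foot's own z axis and vertical below 0.12 rad and angle between the x axis of wide_foot and the x axis of box_slot, either way round below 0.12 rad and linear speed of wide below 0.02 m/s and contact force between wide and the fingers above 1 N and contact force between wide and box below 0.05 N and contact force between wide and rack below 0.05 N and contact force between wide and moulds below 0.05 N and contact force between wide and narrow_a below 0.05 N and contact force between wide and narrow_b below 0.05 N and distance of each of narrow_a_centre, narrow_b_centre from where it was at the start of the episode below 0.025 m and distance of each of jar_centre, pot_centre, tin_centre, brush_grip, gauge_centre from where it was at the start of the episode below 0.03 m); the arm keeps its last pose, push and grip.
It fails at once if the box is knocked (more than 3 N) (contact force between box and anything else above 3 N).
It fails at once if the moulds are knocked (more than 5 N, of which 1.2 N is the resting tin) (contact force between moulds and anything else above 5 N).
It fails at once if a narrow divider is moved by more than 25 mm (distance of any of narrow_a_centre, narrow_b_centre from where it was at the start of the episode above 0.025 m).
It fails at once if another thing on the bench is moved by more than 30 mm (distance of any of jar_centre, pot_centre, tin_centre, brush_grip, gauge_centre from where it was at the start of the episode above 0.03 m).
It also fails if it takes over 42 s, if anything falls off the work surface, if the arm or the gripper's body presses on something with over 40 N, if the wrist force passes 120 N, or if a joint passes its speed limit or range.

## Working session

There is one attempt and no reset: what is moved stays moved. The work goes in short steps, Python scripts to look and compute and a shell command to move; the robot and the scene stay as the last step left them, time stands still between calls to the robot, and variables do not carry over. Pictures are saved under pics/ and viewed, at most 10 in all, crops included, and the job is handed in when it is done.

```bash
mkdir -p pics
cat > h.py <<'E'
import numpy as np, cv2
from bench import *
def w_from(cam):
    return np.linalg.inv(np.array(calibration(cam)["camera_from_world"]))
def K(c):
    f=192/np.tan(np.radians(c["vfov"]/2)); return np.array([[f,0,c["cx"]],[0,f,c["cy"]],[0,0,1.]]),np.array(c["distortion"],float)
def wfc(cam,obs=None):
    if cam!="wrist": return w_from(cam)
    from scipy.spatial.transform import Rotation as R
    T=np.eye(4); T[:3,:3]=R.from_euler("xyz",obs["ee_rot"],degrees=True).as_matrix(); T[:3,3]=obs["tool_pos"]
    return T@np.array(calibration(cam)["tool_from_camera"])
def ray(cam,uv,z,obs=None):
    "pixels -> world points on plane z"
    k,d=K(calibration(cam)); T=wfc(cam,obs)
    p=cv2.undistortPoints(np.array(uv,float).reshape(-1,1,2),k,d).reshape(-1,2)
    r=np.c_[p[:,0],-p[:,1],-np.ones(len(p))]@T[:3,:3].T; o=T[:3,3]
    return o+r*((z-o[2])/r[:,2])[:,None]
def proj(cam,P,obs=None):
    k,d=K(calibration(cam)); T=np.linalg.inv(wfc(cam,obs)); q=np.atleast_2d(P)@T[:3,:3].T+T[:3,3]
    return cv2.projectPoints(q*[1,-1,-1],np.zeros(3),np.zeros(3),k,d)[0].reshape(-1,2)
E
python3 - <<'E'
from h import *
np.set_printoptions(precision=3,suppress=True)
a=camera("scene");cv2.imwrite("pics/scene.png",a)
a=camera("top");cv2.imwrite("pics/top.png",a)
for cam in("top","scene"):
    print(cam,w_from(cam)[:3,3])
    for l in["wide_centre","narrow_a_centre","rack","box","box_slot","moulds","tin_centre","jar_centre","pot_centre"]:
        for r in search_frame(cam,l)[:4]:
            p=w_from(cam)@np.r_[r["point"],1]; print(l,round(r["score"],2),p[:3],proj(cam,p[:3])[0].round())
print(get_obs())
E
```

```text
top [ 0.434 -0.041  1.11 ]
wide_centre 0.5 [ 0.588 -0.249  0.098] [335. 161.]
narrow_a_centre 0.66 [ 0.458 -0.27   0.092] [342. 207.]
rack 0.72 [ 0.21  -0.323  0.04 ] [358. 292.]
rack 0.71 [ 0.523 -0.258  0.038] [334. 186.]
box 0.59 [0.479 0.288 0.062] [151. 200.]
box_slot 0.74 [0.475 0.29  0.058] [151. 201.]
moulds 0.91 [ 0.451 -0.006  0.119] [249. 209.]
tin_centre 0.74 [ 0.544 -0.014  0.157] [252. 174.]
tin_centre 0.66 [0.476 0.289 0.061] [151. 201.]
jar_centre 0.74 [ 0.774 -0.04   0.09 ] [261.  99.]
pot_centre 0.66 [0.75  0.081 0.053] [222. 111.]
scene [ 1.038 -0.749  0.73 ]
wide_centre 0.95 [ 0.597 -0.257  0.07 ] [231. 257.]
wide_centre 0.15 [ 0.529 -0.271  0.073] [205. 247.]
narrow_a_centre 0.89 [ 0.463 -0.287  0.076] [181. 238.]
rack 0.63 [ 0.241 -0.34   0.041] [110. 223.]
rack 0.62 [ 0.545 -0.302  0.047] [202. 266.]
rack 0.54 [ 0.791 -0.064  0.068] [345. 248.]
rack 0.2 [0.494 0.259 0.065] [309. 156.]
box 0.96 [0.493 0.256 0.064] [308. 157.]
box_slot 0.77 [0.49  0.258 0.061] [308. 157.]
moulds 0.94 [ 0.517 -0.055  0.089] [257. 198.]
moulds 0.17 [ 0.595 -0.253  0.076] [231. 254.]
tin_centre 0.71 [ 0.554 -0.025  0.157] [275. 176.]
tin_centre 0.45 [ 0.592 -0.252  0.075] [230. 254.]
tin_centre 0.42 [0.492 0.261 0.064] [309. 156.]
jar_centre 0.73 [ 0.792 -0.064  0.067] [345. 248.]
pot_centre 0.57 [0.766 0.071 0.051] [358. 221.]
{'t': 1.0, 'qpos': array([-80.97 ,  12.426,  92.44 ,  -0.001,  75.13 ,  -6.427]), 'qd': array([ 0.174, -0.016,  0.013, -0.069,  0.002,  0.03 ]), 'joint_efforts': array([ -0.001, -39.691, -30.426,  -0.   ,   0.001,   0.   ]), 'tool_pos': array([ 0.167, -0.602,  0.405]), 'ee_rot': array([179.996,   0.001,  15.457]), 'ft_force': array([0.499, 0.537, 0.904]), 'torque': array([ 0.017,  0.031, -0.042]), 'gripper_force': 0.0, 'width': 0.08520267524345325}
```

Run:
```python
import cv2
a=cv2.imread("pics/top.png");cv2.imwrite("pics/top2.png",cv2.resize(a[90:320,110:400],None,fx=2.6,fy=2.6,interpolation=cv2.INTER_CUBIC))
a=cv2.imread("pics/scene.png");cv2.imwrite("pics/scene2.png",cv2.resize(a[100:340,60:400],None,fx=2.3,fy=2.3,interpolation=cv2.INTER_CUBIC))
```

```text
(no output)
```

View pics/top2.png

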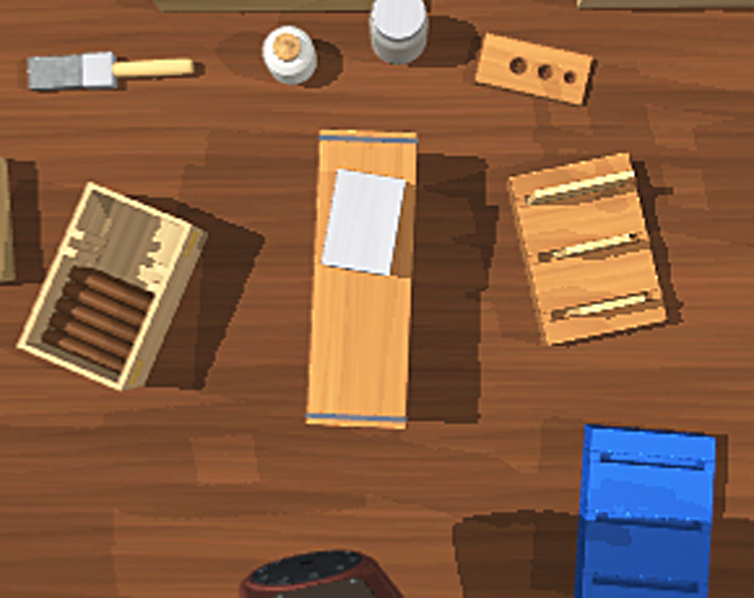

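View pics/scene2.png

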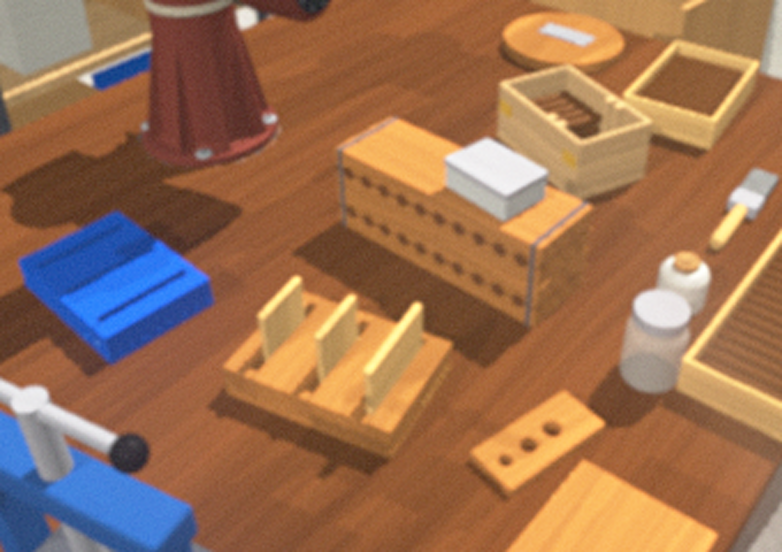

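Top view: the candidates for the wide divider are three boards in the wooden rack, at top px (335,161), (337,185) and (342,207). The far one is longest (scene px (231,257)), so it's the wide one. The blue rack at (358,292) is a look-alike and is empty. The box is at (151,200), with cigars filling its near end and the rails toward its far end.

Run:
```python
from h import *
np.set_printoptions(precision=4,suppress=True)
o=np.array([110,90]); f=lambda c:np.array(c)/2.6+o
for n,q in dict(far=[(527,198),(634,178)],mid=[(541,257),(637,240)],near=[(555,315),(648,298)]).items():
    p=ray("top",f(q),.095); v=p[1]-p[0]; print(n,p.mean(0),np.linalg.norm(v),np.degrees(np.arctan2(v[1],v[0])))
p=ray("top",f([(91,182),(207,232),(124,390),(17,347)]),.094); print(p,p.mean(0))
for a,b in((3,0),(2,1),(0,1),(3,2)):
    v=p[b]-p[a]; print(np.linalg.norm(v),np.degrees(np.arctan2(v[1],v[0])))
p=ray("top",f([(510,180),(629,154),(665,321),(548,345)]),.04);print(p,p.mean(0))
for a,b in((3,0),(2,1),(0,1),(3,2)):
    v=p[b]-p[a]; print(np.linalg.norm(v),np.degrees(np.arctan2(v[1],v[0])))
a=cv2.imread("pics/scene.png");cv2.imwrite("pics/crop.png",cv2.resize(a[210:300,150:270],None,fx=6,fy=6,interpolation=cv2.INTER_CUBIC))
print(np.array(calibration("wrist")["tool_from_camera"]),calibration("wrist")["vfov"])
```

```text
far [ 0.5855 -0.2455  0.095 ] 0.11891816459902488 -79.33374942579552
mid [ 0.5188 -0.254   0.095 ] 0.10603307617405916 -79.78213617416415
near [ 0.4554 -0.2668  0.095 ] 0.10236569361237156 -79.36481692176744
[[0.5928 0.2987 0.094 ]
 [0.5367 0.1672 0.094 ]
 [0.3615 0.2566 0.094 ]
 [0.4082 0.3774 0.094 ]] [0.4748 0.275  0.094 ]
0.20067152255722212 -23.064417057247372
0.19671308080820823 -27.043006236709857
0.1430474287365115 -113.11198625140807
0.12947058349070517 -111.15506235950402
[[ 0.6032 -0.1755  0.04  ]
 [ 0.6333 -0.3128  0.04  ]
 [ 0.4402 -0.3509  0.04  ]
 [ 0.4122 -0.2178  0.04  ]] [ 0.5222 -0.2643  0.04  ]
0.19564692827886956 12.479047376344665
0.19682244043680036 11.159838121551685
0.14062877135251095 -77.61166342782495
0.13610390403279787 -78.08758337056834
[[ 0.0001  0.9641  0.2654  0.0669]
 [ 1.     -0.0003  0.0005 -0.0002]
 [ 0.0006  0.2654 -0.9641  0.0307]
 [ 0.      0.      0.      1.    ]] 62.77762462258203
```

View pics/crop.png

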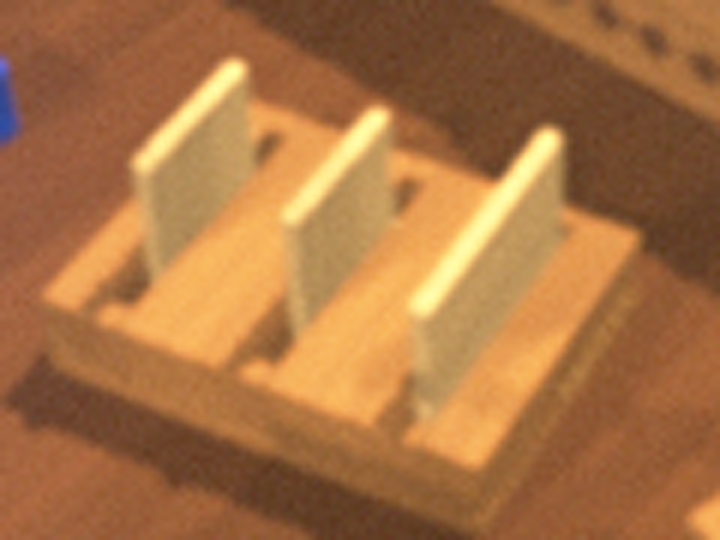

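The close crop shows the right-hand (far) board is clearly the longest, so that is the wide divider. I'll move above it, half-closing on the way.

```bash
python3 -m jog '[[0.042,0.035,0,0,0,8.6,0.3],[0.042,0.035,0,0,0,8.6,0.3],[0.042,0.035,0,0,0,8.6,0.3],[0.042,0.035,0,0,0,8.6,0.3],[0.042,0.035,0,0,0,8.6,0.3]]' && python3 -m jog '[[0.042,0.035,0,0,0,8.6,0.3],[0.042,0.035,0,0,0,8.6,0.3],[0.042,0.035,0,0,0,8.6,0.3],[0.042,0.035,0,0,0,8.6,0.3],[0.042,0.035,0,0,0,8.4,0.3],[0,0,0,0,0,0,0.3],[0,0,0,0,0,0,0.3]]'
python3 - <<'E'
from h import *
o=get_obs(); a=camera("wrist"); print(o["tool_pos"],o["ee_rot"],o["width"]); cv2.imwrite("pics/w1.png",a); np.save("o1.npy",o,allow_pickle=True)
for l in("wide_centre","narrow_a_centre"):
  for r in search_frame("wrist",l):
    print(l,r["score"],(wfc("wrist",o)@np.r_[r["point"],1])[:3])
E
```

```text
t: 1.62
tool_pos: [0.3778, -0.4261, 0.405]
ee_rot: [180.0, 0.0, 58.7]
ft_force: [-0.9, -0.2, -0.1]
width: 0.0593
gripper_force: 0.0
t: 2.5
tool_pos: [0.5865, -0.2523, 0.4045]
ee_rot: [-179.9, 0.0, 101.3]
ft_force: [-0.5, -0.5, -0.0]
width: 0.0598
gripper_force: 0.0
[ 0.58648934 -0.25234693  0.40445258] [-1.79946044e+02  6.93355884e-03  1.01255562e+02] 0.0597595964814408
wide_centre 0.88 [ 0.58628329 -0.24204872  0.09320821]
narrow_a_centre 0.63 [ 0.45676637 -0.27220371  0.07737344]
narrow_a_centre 0.56 [ 0.58553183 -0.24339791  0.09270288]
```

View pics/w1.png

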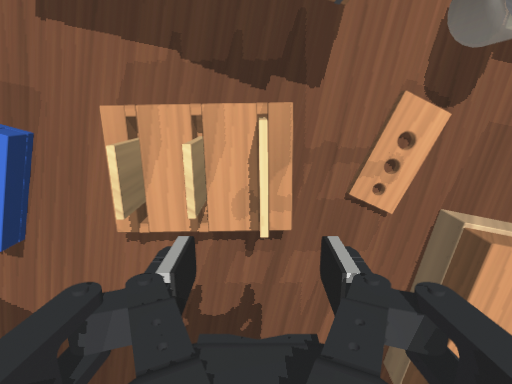

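The wrist picture shows the wide board's top edge from (263,117) to (265,237), between the fingers and nearly square to the closing line.

Run:
```python
from h import *
o=np.load("o1.npy",allow_pickle=True).item()
p=ray("wrist",[(263.5,117.5),(264.5,237)],.095,o); v=p[0]-p[1]
print(p,p.mean(0),np.linalg.norm(v),np.degrees(np.arctan2(v[1],v[0])))
```

```text
[[ 0.57916135 -0.1929721   0.095     ]
 [ 0.60227492 -0.30139575  0.095     ]] [ 0.59071813 -0.24718393  0.095     ] 0.11085993122187923 102.03407842125415
```

```bash
python3 -m jog '[[0.002,0.003,-0.03,0,0,0.3,0.3],[0.001,0.003,-0.03,0,0,0.3,0.3],[0,0,-0.03,0,0,0,0.3],[0,0,0,0,0,0,0.3],[0,0,0,0,0,0,0.3]]'
python3 - <<'E'
from h import *
o=get_obs(); a=camera("wrist"); print(o["tool_pos"],o["ee_rot"],o["ft_force"]); cv2.imwrite("pics/w2.png",a); np.save("o2.npy",o,allow_pickle=True)
r=masks_of("wrist","wide_centre")
if r: 
    m=r[0]["pixels"]; print(r[0]["score"],cv2.minAreaRect(cv2.findNonZero(m.astype(np.uint8))), m.sum())
E
```

```text
t: 3.28
tool_pos: [0.5896, -0.2473, 0.316]
ee_rot: [179.9, 0.1, 101.8]
ft_force: [-0.1, 0.8, 0.7]
width: 0.0597
gripper_force: 0.0
[ 0.58959751 -0.24732532  0.31600415] [1.79926715e+02 6.68499501e-02 1.01784670e+02] [-0.1027941   0.79623498  0.70565973]
0.69 ((258.0, 208.5), (169.0, 14.0), 90.0) 2206
```

View pics/w2.png

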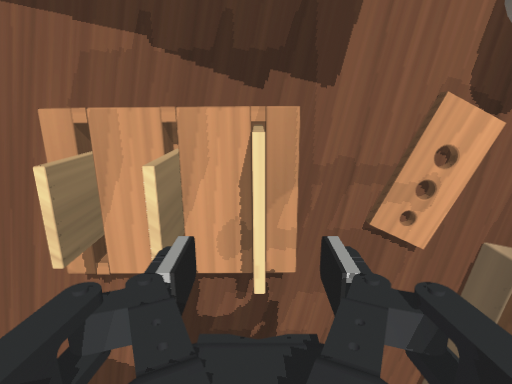

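The board's top edge runs from (259,127) to (260,293), centred between the finger tips (midpoint about column 258).

```bash
python3 - <<'E'
from h import *
o=np.load("o2.npy",allow_pickle=True).item()
p=ray("wrist",[(259,127),(260,293)],.095,o); v=p[0]-p[1]
print(p,p.mean(0),np.linalg.norm(v),np.degrees(np.arctan2(v[1],v[0])))
E
python3 -m jog '[[0,0.001,-0.03,0,0,0,0.3],[0,0,-0.03,0,0,0,0.3],[0,0,-0.021,0,0,0,0.3],[0,0,0,0,0,0,0.3],[0,0,0,0,0,0,0.3]]'
```

```text
[[ 0.57879808 -0.1919526   0.095     ]
 [ 0.60242744 -0.30117303  0.095     ]] [ 0.59061276 -0.24656281  0.095     ] 0.1117472563130707 102.20754726393113
t: 4.0
tool_pos: [0.5903, -0.2458, 0.2351]
ee_rot: [179.9, 0.1, 101.9]
ft_force: [0.4, 0.1, -0.7]
width: 0.0598
gripper_force: 0.0
```

```bash
python3 -m jog '[[0,0,0,0,0,0,1],[0,0,0,0,0,0,1],[0,0,0,0,0,0,1],[0,0,0,0,0,0,1],[0,0,0,0,0,0,1],[0,0,0,0,0,0,1]]' 40 && python3 -m jog '[[0,0,0.01,0,0,0,1],[0,0,0.02,0,0,0,1],[0,0,0.03,0,0,0,1],[0,0,0.04,0,0,0,1],[0,0,0.04,0,0,0,1],[0,0,0.04,0,0,0,1],[0,0,0,0,0,0,1],[0,0,0,0,0,0,1]]'
python3 - <<'E'
from h import *
o=get_obs(); a=camera("wrist"); cv2.imwrite("pics/w3.png",a)
b=camera("scene"); cv2.imwrite("pics/s3.png",np.hstack([a,b])[:, :][::1,::1] if 0 else cv2.resize(np.hstack([a,b]),(800,300)))
E
```

```text
t: 4.75
tool_pos: [0.59, -0.2456, 0.2344]
ee_rot: [179.9, 0.0, 101.9]
ft_force: [0.8, -0.9, 4.4]
width: 0.0072
gripper_force: 40.3
t: 5.75
tool_pos: [0.5892, -0.2452, 0.4137]
ee_rot: [-180.0, -0.0, 101.9]
ft_force: [0.0, -0.5, -1.2]
width: 0.0072
gripper_force: 39.7
```

View pics/s3.png

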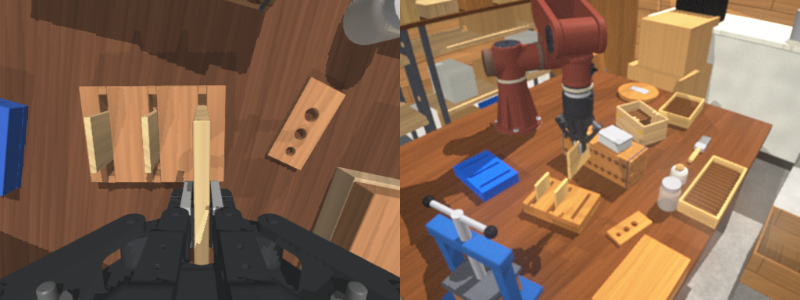

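The board is out and held straight, and both narrow ones are still in the rack. I'll carry it over the moulds and stop just short of the slot, along the slot line.

```bash
python3 -m jog '[[-0.005,0.018,0.01,0,0,-1.6,1],[-0.01,0.0362,0,0,0,-3.1,1],[-0.01,0.0362,0,0,0,-3.1,1],[-0.01,0.0362,0,0,0,-3.1,1],[-0.01,0.0362,0,0,0,-3.1,1],[-0.01,0.0362,0,0,0,-3.1,1],[-0.01,0.0362,0,0,0,-3.1,1]]' && python3 -m jog '[[-0.01,0.0362,0,0,0,-3.1,1],[-0.01,0.0362,0,0,0,-3.1,1],[-0.01,0.0362,0,0,0,-3.1,1],[-0.01,0.0362,0,0,0,-3.1,1],[-0.01,0.0362,0,0,0,-3.1,1],[-0.005,0.018,0,0,0,-1.3,1],[0,0,0,0,0,0,1],[0,0,0,0,0,0,1]]'
python3 - <<'E'
from h import *
o=get_obs(); a=camera("wrist"); print(o["tool_pos"],o["ee_rot"],o["width"]); cv2.imwrite("pics/w4.png",a); np.save("o4.npy",o,allow_pickle=True)
E
```

```text
t: 6.72
tool_pos: [0.5236, -0.009, 0.4217]
ee_rot: [-179.8, -0.0, 81.5]
ft_force: [1.2, -0.0, -0.0]
width: 0.0073
gripper_force: 39.7
t: 7.72
tool_pos: [0.4696, 0.1882, 0.4227]
ee_rot: [-179.9, 0.1, 64.9]
ft_force: [-0.6, 0.3, -0.7]
width: 0.0075
gripper_force: 39.7
[0.4695531  0.18823843 0.42267198] [-1.79934540e+02  1.01910722e-01  6.48661656e+01] 0.007508033702886117
```

View pics/w4.png

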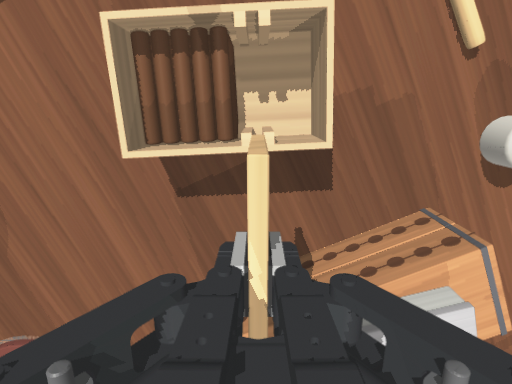

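The box is ahead: rim corners (103,13), (333,1), (333,148) and (123,157), rail pairs at about (239/264, 25) and (247/269, 135). I need one enlarged crop for exact pixels.

Run:
```python
import cv2
a=cv2.imread("pics/w4.png");cv2.imwrite("pics/w4c.png",cv2.resize(a[0:170,90:350],None,fx=3,fy=3,interpolation=cv2.INTER_CUBIC))
```

```text
(no output)
```

View pics/w4c.png

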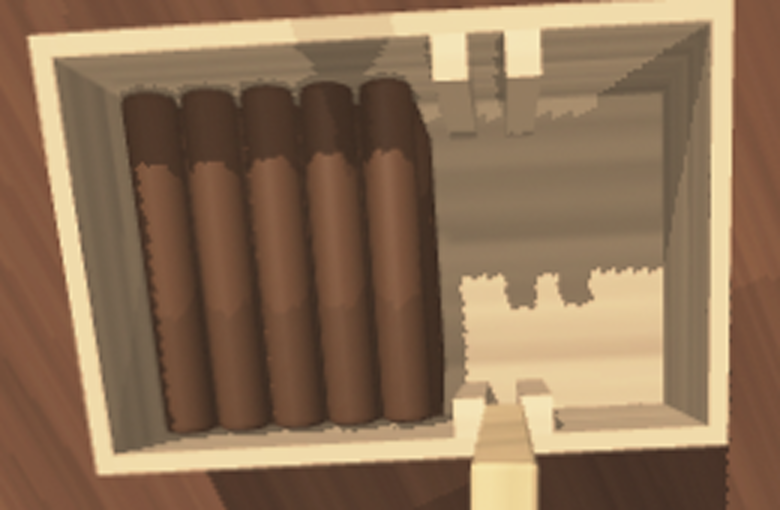

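Run:
```python
from h import *
from scipy.optimize import least_squares
from scipy.spatial.transform import Rotation as R
np.set_printoptions(precision=4,suppress=True)
o=np.load("o4.npy",allow_pickle=True).item()
f=lambda c:(np.array(c,float)+.5)/3-.5+[90,0]
for n,q in dict(out=[(30,36),(735,0),(727,445),(98,474)],inn=[(52,58),(711,22),(708,430),(113,453)]).items():
    p=ray("wrist",f(q),.094,o); m=p.mean(0); x=p[1]-p[0]+p[2]-p[3]; a=np.arctan2(x[1],x[0])
    print(n,m,[np.linalg.norm(p[i]-p[i-1]) for i in range(4)],np.degrees(a),"slot",m[:2]+.03*np.array([np.cos(a),np.sin(a)]))
p=ray("wrist",f([(484.5,34),(503,437)]),.094,o); v=p[0]-p[1]; print("rails",p,p.mean(0),np.linalg.norm(v),np.degrees(np.arctan2(v[1],v[0])))
Rt=R.from_euler("xyz",o["ee_rot"],degrees=True).as_matrix()
T=o["tool_pos"]
tx,ty=Rt[:,0],Rt[:,1]
# lines: front top & bottom centre; unknown s, top drop, lateral top, lateral bottom (board height 85 mm)
g=lambda u:(np.vstack([proj("wrist",T+tx*u[0]+ty*u[2]-[0,0,u[1]],o),proj("wrist",T+tx*u[0]+ty*u[3]-[0,0,u[1]+.085],o)])-f([(503.5,461),(505,404)])).ravel()
print("s,drop_top,lat_top,lat_bot",least_squares(g,[.055,.14,0,0]).x)
```

```text
out [0.4771 0.2823 0.094 ] [np.float64(0.1255624362443977), np.float64(0.19999921361291242), np.float64(0.1250218450501403), np.float64(0.19961730850751425)] -22.579102888750963 slot [0.5048 0.2708]
inn [0.4768 0.2825 0.094 ] [np.float64(0.11316688072798568), np.float64(0.18793159737527101), np.float64(0.11476507376569325), np.float64(0.18775862559642081)] -22.699213277022313 slot [0.5045 0.2709]
rails [[0.526  0.3236 0.094 ]
 [0.4824 0.2185 0.094 ]] [0.5042 0.271  0.094 ] 0.11383572696056429 67.49404980583948
s,drop_top,lat_top,lat_bot [ 0.0509  0.1458 -0.0007 -0.0005]
```

```bash
python3 -m jog '[[0.009,0.021,0,0,0,0.65,1],[0.009,0.021,0,0,0,0.65,1],[0.009,0.021,0,0,0,0.65,1],[0.0094,0.0218,0,0,0,0.6,1],[0,0,0,0,0,0,1],[0,0,0,0,0,0,1]]' && python3 -m jog '[[0,0,-0.015,0,0,0,1],[0,0,-0.015,0,0,0,1],[0,0,-0.015,0,0,0,1],[0,0,-0.015,0,0,0,1],[0,0,-0.01,0,0,0,1],[0,0,-0.005,0,0,0,1],[0,0,0,0,0,0,1],[0,0,0,0,0,0,1]]'
python3 - <<'E'
from h import *
o=get_obs(); a=camera("wrist"); print(o["tool_pos"],o["ee_rot"]); np.save("o5.npy",o,allow_pickle=True)
cv2.imwrite("pics/w5.png",a); s=camera("scene"); cv2.imwrite("pics/s5.png",s)
cv2.imwrite("pics/c5.png",np.hstack([cv2.resize(a[0:320,90:410],(400,400)),cv2.resize(s[90:210,240:360],(400,400),interpolation=cv2.INTER_CUBIC)]))
E
```

```text
t: 8.52
tool_pos: [0.5062, 0.2735, 0.4234]
ee_rot: [-180.0, 0.0, 67.4]
ft_force: [-0.2, 0.4, 0.2]
width: 0.0077
gripper_force: 39.7
t: 9.52
tool_pos: [0.5063, 0.2737, 0.3494]
ee_rot: [179.9, -0.0, 67.4]
ft_force: [0.4, 0.1, 0.1]
width: 0.0079
gripper_force: 39.7
[0.50627897 0.27374169 0.34940831] [ 1.79947309e+02 -4.98680163e-02  6.74119485e+01]
```

View pics/c5.png

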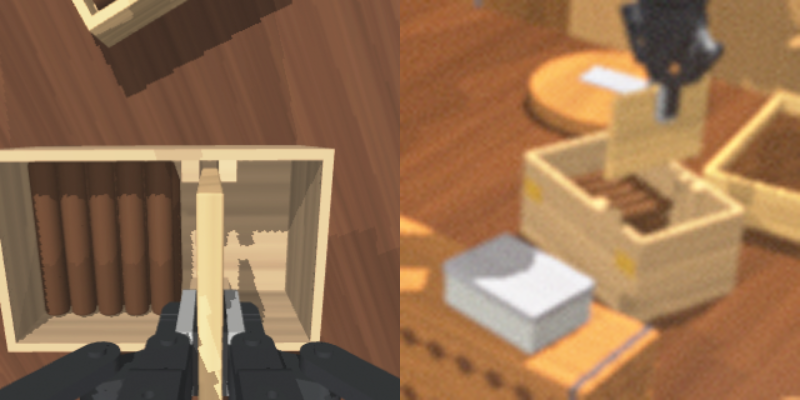

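The board is centred between the far rails (crop (209,170), rails 182–198 and 219–236). I'll lower the last centimetre and check the along-slot offset and height.

```bash
python3 -m jog '[[0,0,-0.006,0,0,0,1],[0,0,-0.006,0,0,0,1],[0,0,0,0,0,0,1],[0,0,0,0,0,0,1],[0,0,0,0,0,0,1]]'
python3 - <<'E'
from h import *
from scipy.spatial.transform import Rotation as R
o=get_obs(); a=camera("wrist"); np.save("o6.npy",o,allow_pickle=True); cv2.imwrite("pics/w6.png",a)
s=camera("scene")
cv2.imwrite("pics/c6.png",np.hstack([cv2.resize(a[100:200,205:305],(400,400),interpolation=cv2.INTER_CUBIC),cv2.resize(s[100:180,280:360],(400,400),interpolation=cv2.INTER_CUBIC)]))
T=o["tool_pos"];Rt=R.from_euler("xyz",o["ee_rot"],degrees=True).as_matrix();print(T,o["ft_force"])
for s in(.051,.0525,.054):
  for d in(.140,.146):print(s,d,[(4*(q-[204.5+.125-.0,99.5+.125])).round() for q in [proj("wrist",T+Rt[:,0]*s-[0,0,d+e],o)[0] for e in(0,.085)]])
E
```

```text
t: 10.25
tool_pos: [0.5061, 0.2736, 0.3369]
ee_rot: [180.0, -0.0, 67.4]
ft_force: [0.5, -0.8, -0.9]
width: 0.0072
gripper_force: 39.7
[0.50611915 0.27364293 0.336892  ] [ 0.51967258 -0.75698805 -0.86162398]
0.051 0.14 [array([217., 227.]), array([215., 145.])]
0.051 0.146 [array([216., 217.]), array([215., 142.])]
0.0525 0.14 [array([217., 210.]), array([215., 135.])]
0.0525 0.146 [array([216., 201.]), array([215., 132.])]
0.054 0.14 [array([217., 192.]), array([215., 125.])]
0.054 0.146 [array([216., 185.]), array([215., 122.])]
```

View pics/c6.png

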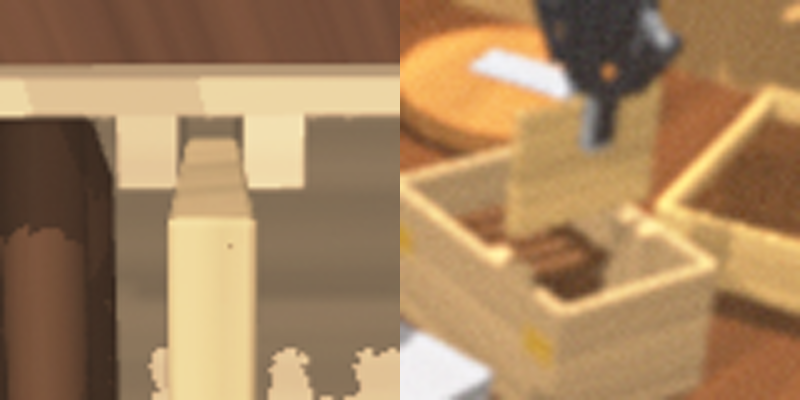

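The board is in line with the rails (both at crop column 211). Its lower edge measures about 16 mm above the rim and about 1 mm off along the slot. Handing in.

```bash
python3 -c "
from bench import job_done
print(job_done())"
```

```text
the job is handed in; nothing more can be done
None
```

I handed the job in with the wide divider gripped and held still over the box slot. By the last camera measurement it is lined up with the slot, its lower edge about 16 mm above the rim; the verdict was not reported back.

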